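# Take a thin print off the bed and weigh it

### The job

Slide the long flat printed strip on the black print bed out over the bed's edge nearest the robot, so that its end clearly sticks out while it still lies flat on the bed, then grip it by that end and lift it off. Lay it flat and centred on the round pan of the weighing scale and let go. Leave the round printed disc where it lies on the bed.

Things in the scene. Friction and masses are not known exactly. Their poses are not given: they have to be found in the camera images.
- strip_mid (a point): Centre (half-way up) of the loose rigid white plastic strip, 150 mm long (x axis) x 36 wide (y) x 3 thick, about 20 g, flat on either half of the bed (centre 81.5 mm above the bench), along the bed's x axis within 10 degrees, its near end 10 to 30 mm inside the near edge. Pressed with the fingertips (about 5 N) it can be dragged on the bed. An overhanging end can be gripped across its width from above.
- print_bed: Black flat print bed, fixed. Top plate 190 mm (x) by 220 mm (y), 6 mm thick, its flat top 80 mm above the bench; origin on the bench under its centre. The near edge, facing the robot, is the straight side at x = -95 mm in the bed's frame. The carriage below is set back at least 20 mm from the edges; in front of the bed the space is free down to the bench.
- pan (a point): Centre of the upper face of the scale's round steel pan: 80 mm in diameter, flat, 60 mm above the bench, on a 28 mm stem over the scale's flat grey body (150 x 110 mm, 18 mm high). Fixed. The strip is longer than the pan: laid on it, both ends stick out freely about 35 mm.
- disc: Round flat white printed disc, 50 mm in diameter, 3 mm thick, loose on the other half of the bed, about 100 mm beside the strip; origin at the centre of its underside. Not to be moved.
Mind the look-alikes: they are no part of the job. Of the things shaped like the part that bears strip_mid, the white one is meant.

How it is judged:
By the outcome, as a careful person would: the job done as asked, in the order asked, and still so for the second after the job is handed in, with the robot touching nothing.
It also fails if it takes over 58 s, if anything falls off the work surface, if the arm or the gripper's body presses on something with over 40 N, if the wrist force passes 120 N, or if a joint passes its speed limit or range.

### The arm

A 6-joint arm with a two-finger parallel gripper is mounted at the origin on the work surface. World frame = base frame: x ahead of the robot, y to its left, z up, the work surface at z = 0. Lengths are in mm, angles in rad, forces in N, time in s.
With the tool pointing down it reaches from about 350 to 875 mm from the base axis. Payload 4.2 kg.
Tool frame: the origin (TCP) lies midway between the tips of the shut fingers; the grasp point (between the pads) lies 19 mm behind it; z points along the fingers, y is the line along which they close (so a half turn about z gives the same grasp; the last joint's range is limited). The gripper opens to 85 mm and grips with 20 to 120 N. Pads are 22 mm wide; open, the fingers measure 114 mm over their backs; the gripper's body (76 mm by 85 mm) begins 54 mm behind the grasp point. The pads swing forward as they close: fully open they stand 13 mm farther back than shut.
Start: joints at [-0.874, 0.385, 0.008, 0, -1.194, -0.259], TCP at [264.979, -566.026, 231.312] pointing down, gripper open.
Joint ranges: [-3.14, 3.14], [-1.21, 2.06], [-1.07, 1.41], [-3.16, 2.05], [-2.99, -0.16], [-3.1, 3.1]. Speed limits (rad/s): [2.79, 2.79, 3.14, 3.14, 3.14, 3.14].

### API

Orientations are given as a unit quaternion [x, y, z, w].
In Python, from bench import arm gives the robot as it stands.
- The arm moves only by the tool send_rows, never from a script. Its argument "targets" is a list of rows, each an object of numbers: "gripper": the gripper command: -1 is fully open, 1 is shut, values between are in proportion; "x", "y", "z": the shift along the tool's x, y, z in cm; "ax", "ay", "az": the turn, a rotation vector about the tool's x, y, z in degrees. A call has 1 to 5 rows; each row shifts and turns the commanded pose from where the row before left it, along the tool's axes as they then stand; what a row does not reach is not made up. A row lasts 1/12 s, in which the tool goes at most 41.7 mm and 7.16 degrees, less where a joint would pass 70% of its speed; a pose out of reach is approached as far as the arm can. A call is refused whole if a number of a shift passes 4.17 or a number of a turn 7.16, either way. A call with a gripper value outside its range is refused whole. The fingers move at their own pace and stop on an object; the grip force is fixed at half the most. Time passes only in rows, so rows that do not move let the fingers close. It gives the time, the measured TCP pose, the force, the opening and the grip force at its end, in the units of the state.
- arm.read_state(): the state, without advancing time (a new reading comes with each control period).
- arm.get_image(name): name is "scene" or "side" or "wrist"; returns (picture, depth): 400x640x3 uint8, red, green, blue; 400x640 float32, mm along the optical axis (not along the pixel's ray), 0 where there is no reading.
- arm.camera_model(name): a dict with "fx", "fy", "cx", "cy" (pixels), "cam_to_world" (4x4, takes a point from camera to world coordinates). Camera axes: x right, y down, z forward; pixel columns grow to the right and rows downward; lengths in mm; the calibration is good to about 2 mm. A picture is of the moment at which its call begins: read the wrist's pose just before it. camera_model takes no time and is no camera call; for the wrist camera it gives the pose at the moment of the call.
- arm.job_done(): hands the job in; it is judged then, once.
Trained networks look in the newest picture that a camera, given by its name, has taken for a name from the list of things; names that differ only in an ending like _2 or _b are one class to them, and where a whole thing is asked for, a point or a joint stands for the part that bears it (a point fixed in the world has none). Each returns a list of dicts, best first, with "score" (0 to 1); they miss things now and then, are a little off and sometimes report something else, mostly with a low value. They report only what shows in the picture. A call takes as long as a camera call. They do not tell look-alikes from the thing itself.
- arm.boxes_of(camera, thing): "rect" ([left, top, width, height] in pixels, round what is visible of it).
The state is a dict: "clock": time; "joints": joint angles; "joint_vel": joint speeds; "joint_efforts": joint torques, N m; "position": TCP position; "ee_rot": TCP orientation; "contact_force": force on the tool from outside, world axes, zero at the start; "wrist_torque": the same for the moment, N m; "gripper_width": finger opening in mm; "grasp_force": force on a finger pad.
Only numpy, scipy, OpenCV 4.12 (cv2) and the standard library are available. Lean on these libraries where they do the work, as an engineer would, in place of code of your own. Each camera call takes 0.05 s, during which the arm holds its last target. There are 200 camera calls.

## Working session

There is one attempt and no reset: what is moved stays moved. The work goes in short steps, Python scripts to look and compute and a tool call to move; the robot and the scene stay as the last step left them, time stands still between calls to the robot, and variables do not carry over. Pictures are saved under pics/ and viewed, at most 10 in all, crops included, and the job is handed in when it is done.

Besides the shell and the picture viewer there is one more tool, called as name(argument=value, ...) on one line, values as JSON. send_rows: Moves the arm, as the interface text tells. Its arguments: {"type":"object","properties":{"targets":{"type":"array"}},"required":["targets"]}

```bash
mkdir -p pics
cat > h.py <<'E'
import numpy as np, cv2
from bench import arm
def world(cam,u,v,z=None,d=None,m=None):
    m=m or arm.camera_model(cam); T=np.array(m["cam_to_world"])
    r=np.array([(u-m["cx"])/m["fx"],(v-m["cy"])/m["fy"],1.0])
    if d is None:
        w=T[:3,:3]@r; d=(z-T[2,3])/w[2]
    return T[:3,:3]@(r*d)+T[:3,3]
def save(img,n): cv2.imwrite(f"pics/{n}.png",img[:,:,::-1])
E
python3 - <<'E'
from h import *
s=arm.read_state();print(s["clock"],s["position"],s["ee_rot"])
for c in ("scene","side"):
    im,d=arm.get_image(c);save(im,c);np.savez(f"{c}.npz",im=im,d=d)
    print(c,np.array(arm.camera_model(c)["cam_to_world"]).round(2).tolist())
    for t in ("strip_mid","print_bed","pan","disc"):
        print(t,[(np.round(b["rect"]).tolist(),round(b["score"],2)) for b in arm.boxes_of(c,t)])
E
```

```text
0.0 [ 264.72871018 -565.50450482  230.22188026] [-2.17061513e-01  9.76157308e-01  1.06413094e-03 -2.79638796e-04]
scene [[-0.67, 0.58, -0.46, 899.71], [0.75, 0.51, -0.43, 381.29], [-0.02, -0.63, -0.77, 795.93], [0.0, 0.0, 0.0, 1.0]]
strip_mid [([244.0, 139.0, 40.0, 38.0], 0.96), ([225.0, 199.0, 62.0, 50.0], 0.91), ([305.0, 168.0, 59.0, 31.0], 0.83), ([208.0, 187.0, 22.0, 20.0], 0.32)]
print_bed [([166.0, 161.0, 141.0, 110.0], 0.61)]
pan [([317.0, 263.0, 93.0, 87.0], 0.91), ([170.0, 163.0, 136.0, 108.0], 0.35)]
disc [([206.0, 186.0, 25.0, 22.0], 0.62)]
side [[-0.94, -0.16, 0.3, 269.02], [-0.34, 0.49, -0.8, 525.81], [-0.02, -0.86, -0.52, 415.53], [0.0, 0.0, 0.0, 1.0]]
strip_mid [([246.0, 150.0, 71.0, 21.0], 0.8), ([390.0, 192.0, 21.0, 43.0], 0.64), ([369.0, 157.0, 44.0, 28.0], 0.56)]
print_bed [([225.0, 127.0, 120.0, 76.0], 0.95)]
pan [([171.0, 231.0, 120.0, 81.0], 0.72)]
disc [([223.0, 130.0, 124.0, 74.0], 0.48), ([288.0, 133.0, 24.0, 10.0], 0.45)]
```

View pics/scene.png

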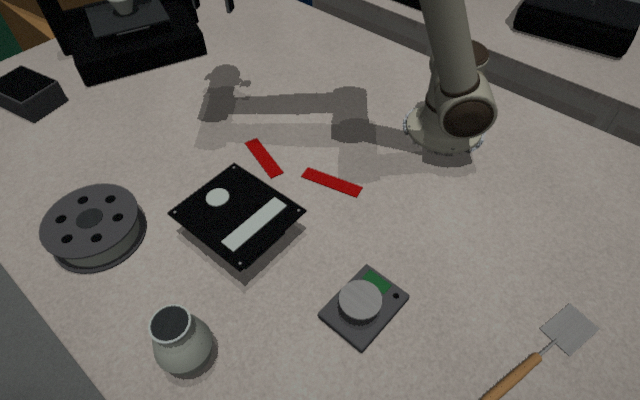

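View pics/side.png

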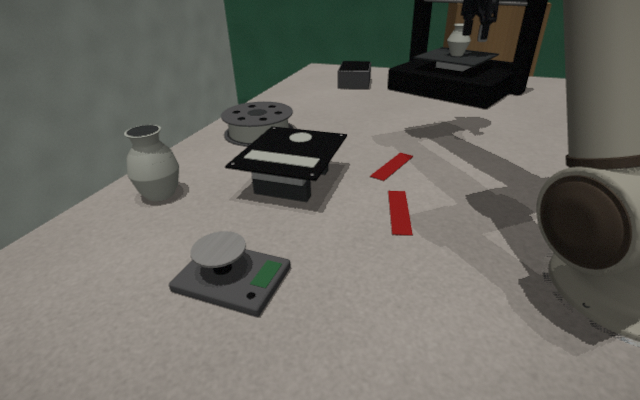

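The scene picture shows the white strip at (254,224). The look-alikes are the red strips at (264,158) and (332,182), and the disc at (217,197). I choose the white one on the bed. The scale pan is at (360,300), and the bed's near edge runs from (234,165) to (306,211).

Run:
```python
from h import *
for c,roi,bedroi,proi in (("scene",(215,190,80,65),(160,158,155,118),(330,270,62,60)),("side",(238,145,85,26),(222,122,130,56),(185,228,66,44))):
    f=np.load(c+".npz");im=f["im"];m=arm.camera_model(c)
    def blob(roi,cond):
        x,y,w,h=roi;M=np.zeros(im.shape[:2],np.uint8);M[y:y+h,x:x+w]=cond(im[y:y+h,x:x+w].astype(int))
        n,l,s,ce=cv2.connectedComponentsWithStats(M);k=1+np.argmax(s[1:,4]);return l==k
    st=blob(roi,lambda a:a.min(2)>110)
    v,u=np.nonzero(st);P=np.array([world(c,a,b,z=83,m=m)[:2] for a,b in zip(u,v)],np.float32)
    D=f["d"][st];D3=np.array([world(c,a,b,d=q,m=m) for a,b,q in zip(u,v,D) if q>0])
    (cx,cy),(w,h),ang=cv2.minAreaRect(P);print(c,"strip",cx,cy,w,h,ang,"mean",P.mean(0),"depth z",np.median(D3,axis=0))
    bx=cv2.boxPoints(((cx,cy),(w,h),ang));print(bx.round(1).tolist())
    bed=blob(bedroi,lambda a:a.max(2)<45)
    v,u=np.nonzero(bed);H=cv2.convexHull(np.c_[u,v].astype(np.int32));q=cv2.approxPolyDP(H,6,True)[:,0]
    print("bed corners",[(p.tolist(),world(c,*map(float,p),z=80,m=m)[:2].round().tolist()) for p in q])
    x,y,w,h=proi
    # pan via depth height
    pts=np.array([world(c,a,b,d=f["d"][b,a],m=m) for b in range(y-5,y+h+5) for a in range(x-5,x+w+5) if f["d"][b,a]>0])
    k=pts[abs(pts[:,2]-60)<7];e=cv2.minEnclosingCircle(k[:,:2].astype(np.float32));print("pan",np.mean(k,0),e,len(k))
print(arm.camera_model("wrist"))
f=np.load("scene.npz")["im"][150:280,150:310];save(cv2.resize(f,None,fx=4,fy=4,interpolation=2),"crop")
```

```text
scene strip 591.7005615234375 -90.50669860839844 148.83331298828125 36.1158447265625 1.21114981174469 mean [594.7113  -90.40354] depth z [595.93013448 -90.97696472  81.9849441 ]
[[516.9000244140625, -74.0], [517.7000122070312, -110.0999984741211], [666.5, -107.0], [665.7000122070312, -70.9000015258789]]
bed corners [([305, 210], [500.0, -37.0]), ([240, 271], [686.0, -29.0]), ([168, 213], [691.0, -246.0]), ([233, 164], [509.0, -252.0])]
pan [574.38904188 168.30612657  58.86776351] ((572.4727172851562, 167.2705078125), 40.73613739013672) 1374
side strip 588.93798828125 -90.96653747558594 149.22654724121094 36.378082275390625 1.1691943407058716 mean [586.8659  -90.64282] depth z [586.74051312 -91.47507836  82.60145564]
[[514.0, -74.30000305175781], [514.7000122070312, -110.69999694824219], [663.9000244140625, -107.5999984741211], [663.2000122070312, -71.30000305175781]]
bed corners [([346, 134], [502.0, -254.0]), ([318, 177], [492.0, -44.0]), ([226, 167], [677.0, -28.0]), ([271, 127], [687.0, -243.0])]
pan [569.44859038 171.26441885  59.60898098] ((571.4329833984375, 168.19488525390625), 41.00662612915039) 1570
{'fx': 354.26784325126505, 'fy': 354.26784325126505, 'cx': 322.35933710129956, 'cy': 199.9229060232502, 'cam_to_world': array([[-4.26103074e-01,  8.67997431e-01,  2.54983589e-01,
         1.99349041e+02],
       [ 9.04674150e-01,  4.09115400e-01,  1.19118727e-01,
        -5.95647788e+02],
       [-9.22964420e-04,  2.81433918e-01, -9.59580168e-01,
         3.73141921e+02],
       [ 0.00000000e+00,  0.00000000e+00,  0.00000000e+00,
         1.00000000e+00]])}
```

View pics/crop.png

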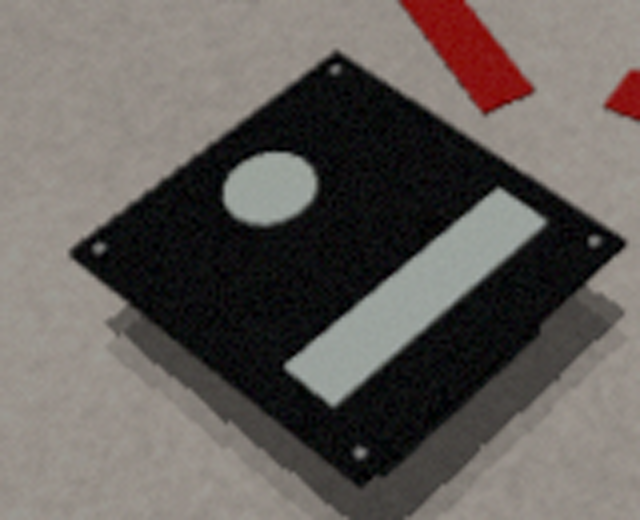

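The crop confirms the white strip, lying along the bed with its near end at crop (520,205). Both cameras agree: centre about (590,-91), yaw 1.2°, height about 82. The near edge is about 18 mm beyond its end, and the pan centre is at (572,168). First I rotate the tool.

send_rows(targets=[{"az":5.95,"gripper":1},{"az":5.95,"gripper":1},{"az":5.95,"gripper":1},{"az":5.95,"gripper":1},{"gripper":1}])

```text
$.targets[0]: bad value
```

```bash
cat >> h.py <<'E'
from scipy.spatial.transform import Rotation as Rt
def go(x,y,z):
    s=arm.read_state();R=Rt.from_quat(s["ee_rot"]);d=np.array([x,y,z])-s["position"]
    print("t",round(s["clock"],2),"pos",np.round(s["position"],1),"shift cm",(R.inv().apply(d)/10).round(2),"tool x dir deg",np.degrees(np.arctan2(*R.as_matrix()[[1,0],0])).round(2),"tilt",R.as_matrix()[:,2].round(4),"F",np.round(s["contact_force"],1),s["gripper_width"])
E
python3 -c "
from h import *
go(615,-90.5,130)"
```

```text
t 0.5 pos [ 265.  -566.   231.3] shift cm [-51.86  28.23  10.13] tool x dir deg -154.92 tilt [ 0.e+00  1.e-04 -1.e+00] F [0.  0.8 0. ] 85.82775209696679
```

send_rows(targets=[{"x":0,"y":0,"z":0,"ax":0,"ay":0,"az":5.95,"gripper":1},{"x":0,"y":0,"z":0,"ax":0,"ay":0,"az":5.95,"gripper":1},{"x":0,"y":0,"z":0,"ax":0,"ay":0,"az":5.95,"gripper":1},{"x":0,"y":0,"z":0,"ax":0,"ay":0,"az":5.95,"gripper":1},{"x":0,"y":0,"z":0,"ax":0,"ay":0,"az":0,"gripper":1}])

```text
clock: 0.92
position: [265.0, -566.0, 231.4]
ee_rot: [-0.01, 1.0, -0.0, 0.0]
contact_force: [0.5, 0.4, 0.3]
gripper_width: 25.7
grasp_force: 0.0
```

```bash
python3 -c "
from h import *
go(615,-90.5,130)"
```

```text
t 0.92 pos [ 265.  -566.   231.4] shift cm [-35.98  46.82  10.13] tool x dir deg -178.81 tilt [ 0. -0. -1.] F [0.5 0.4 0.3] 25.668270296642728
```

send_rows(targets=[{"x":-2.4,"y":3.1,"z":0,"ax":0,"ay":0,"az":0,"gripper":1},{"x":-2.4,"y":3.1,"z":0,"ax":0,"ay":0,"az":0,"gripper":1},{"x":-2.4,"y":3.1,"z":0,"ax":0,"ay":0,"az":0,"gripper":1},{"x":-2.4,"y":3.1,"z":0,"ax":0,"ay":0,"az":0,"gripper":1},{"x":-2.4,"y":3.1,"z":0,"ax":0,"ay":0,"az":0,"gripper":1}])

```text
clock: 1.33
position: [382.2, -407.0, 231.5]
ee_rot: [-0.012, 1.0, -0.0, 0.0]
contact_force: [0.3, -0.3, -0.1]
gripper_width: 0.0
grasp_force: 0.0
```

send_rows(targets=[{"x":-2.4,"y":3.1,"z":0.3,"ax":0,"ay":0,"az":0,"gripper":1},{"x":-2.4,"y":3.1,"z":0.3,"ax":0,"ay":0,"az":0,"gripper":1},{"x":-2.4,"y":3.1,"z":0.3,"ax":0,"ay":0,"az":0,"gripper":1},{"x":-2.4,"y":3.1,"z":0.3,"ax":0,"ay":0,"az":0,"gripper":1},{"x":-2.4,"y":3.1,"z":0.3,"ax":0,"ay":0,"az":0,"gripper":1}])

```text
clock: 1.75
position: [498.9, -249.0, 216.6]
ee_rot: [-0.013, 1.0, -0.0, 0.0]
contact_force: [1.0, -0.6, -0.2]
gripper_width: -0.0
grasp_force: 0.0
```

send_rows(targets=[{"x":-1.8,"y":2.3,"z":0.5,"ax":0,"ay":0,"az":0,"gripper":1},{"x":-1.8,"y":2.3,"z":0.5,"ax":0,"ay":0,"az":0,"gripper":1},{"x":-1.8,"y":2.3,"z":0.5,"ax":0,"ay":0,"az":0,"gripper":1},{"x":0,"y":0,"z":0,"ax":0,"ay":0,"az":0,"gripper":1},{"x":0,"y":0,"z":0,"ax":0,"ay":0,"az":0,"gripper":1}])

```text
clock: 2.17
position: [550.9, -179.4, 200.8]
ee_rot: [-0.014, 1.0, 0.0, -0.001]
contact_force: [-0.4, 0.3, -1.4]
gripper_width: -0.0
grasp_force: 0.0
```

Run:
```python
from h import *
go(615,-90.5,100)
m=arm.camera_model("wrist");im,d=arm.get_image("wrist");save(im,"w1")
M=(im.min(2)>110).astype(np.uint8)
for t in("strip_mid","print_bed"): print(t,[(np.round(b["rect"]).tolist(),round(b["score"],2)) for b in arm.boxes_of("wrist",t)])
```

```text
t 2.17 pos [ 550.9 -179.4  200.8] shift cm [-6.66  8.71 10.07] tool x dir deg -178.45 tilt [-0.001  0.    -1.   ] F [-0.4  0.3 -1.4] -0.012776318662442842
strip_mid [([162.0, 0.0, 134.0, 42.0], 0.81), ([403.0, 150.0, 61.0, 159.0], 0.75)]
print_bed [([220.0, 120.0, 298.0, 224.0], 0.63)]
```

View pics/w1.png

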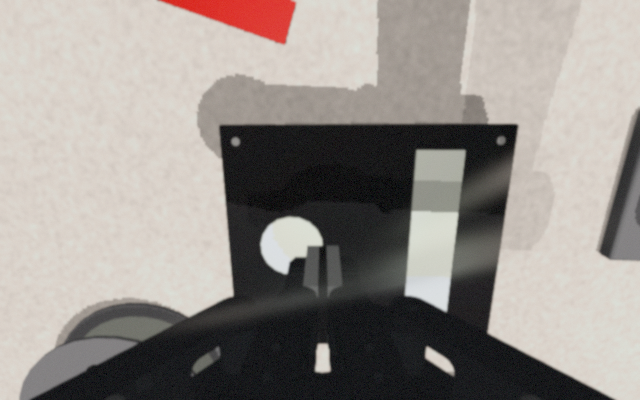

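The wrist view shows the strip from (440,150) down to (428,308), with the bed's near edge at row 125. The disc is at (292,245), well clear of the strip. I locate the strip more exactly and move over it.

send_rows(targets=[{"x":-1.3,"y":1.75,"z":0.8,"ax":0,"ay":0,"az":0,"gripper":1},{"x":-1.3,"y":1.75,"z":0.8,"ax":0,"ay":0,"az":0,"gripper":1},{"x":-1.3,"y":1.75,"z":0.8,"ax":0,"ay":0,"az":0,"gripper":1},{"x":-1.3,"y":1.75,"z":0.8,"ax":0,"ay":0,"az":0,"gripper":1},{"x":-1.3,"y":1.75,"z":0.8,"ax":0,"ay":0,"az":0,"gripper":1}])

```text
clock: 2.73
position: [613.6, -92.3, 161.6]
ee_rot: [-0.011, 1.0, -0.0, 0.0]
contact_force: [-0.4, 0.7, 0.1]
gripper_width: -0.1
grasp_force: 0.0
```

send_rows(targets=[{"x":0,"y":0,"z":0.8,"ax":0,"ay":0,"az":0,"gripper":1},{"x":0,"y":0,"z":0.8,"ax":0,"ay":0,"az":0,"gripper":1},{"x":0,"y":0,"z":0.8,"ax":0,"ay":0,"az":0,"gripper":1},{"x":0,"y":0,"z":0.8,"ax":0,"ay":0,"az":0,"gripper":1},{"x":0,"y":0,"z":0,"ax":0,"ay":0,"az":0,"gripper":1}])

```text
clock: 3.15
position: [611.7, -92.7, 127.4]
ee_rot: [-0.01, 1.0, 0.0, -0.002]
contact_force: [-0.4, -0.1, -1.0]
gripper_width: 0.3
grasp_force: 0.0
```

```bash
cat >> h.py <<'E'
def wr(n):
    m=arm.camera_model("wrist");im,d=arm.get_image("wrist");save(im,n)
    b=[q["rect"] for q in arm.boxes_of("wrist","strip_mid")]
    M=((im.min(2)>100)&(d>0)).astype(np.uint8)
    # pixels at strip height by depth
    T=np.array(m["cam_to_world"]);v,u=np.mgrid[:400,:640]
    P=np.stack([(u-m["cx"])/m["fx"]*d,(v-m["cy"])/m["fy"]*d,d],-1)@T[:3,:3].T+T[:3,3]
    return im,d,P,m,b
E
python3 - <<'E'
from h import *
go(620,-90.5,90)
im,d,P,m,b=wr("w2");print(b)
print(world("wrist",416,150,z=83,m=m) if 0 else "")
r=[y for y in range(0,400,20)]
M=(im.min(2)>90)&(abs(P[...,2]-82)<8)
for y in range(0,300,25):
    x=np.nonzero(M[y])[0]
    if len(x): print(y,x.min(),x.max(),len(x),world("wrist",x.min(),y,z=83,m=m)[:2].round(1),world("wrist",x.max(),y,z=83,m=m)[:2].round(1))
E
```

```text
t 3.15 pos [611.7 -92.7 127.4] shift cm [-0.85  0.2   3.74] tool x dir deg -178.82 tilt [-3.7e-03  2.0e-04 -1.0e+00] F [-0.4 -0.1 -1. ] 0.311351635361973
[[285.2, 40.0, 77.9, 216.5]]

25 14 423 18 [ 509.9 -242.3] [505.4 -46.1]
50 288 438 77 [ 518.  -110.8] [516.4 -37.6]
75 289 436 74 [ 529.6 -110.4] [527.9 -37.3]
100 12 434 74 [ 544.8 -250.9] [539.9 -37. ]
125 18 432 72 [ 557.2 -250.6] [552.3 -36.6]
150 24 360 78 [ 570.1 -250.2] [566.  -73.1]
175 30 359 151 [ 583.6 -249.8] [579.5 -73. ]
200 36 426 159 [ 597.6 -249.4] [592.6 -35.5]
225 42 425 133 [ 612.2 -249. ] [607.1 -34.6]
250 49 423 35 [ 627.3 -248. ] [622.3 -34.1]
275 55 421 3 [ 643.2 -247.5] [638.2 -33.7]
```

View pics/w2.png

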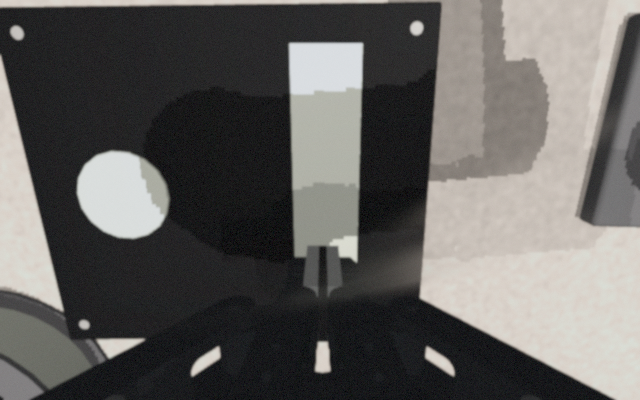

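The picture shows the fingers right over the strip: its sides are at columns 288 and 363, its near end at row 42 and the bed edge near row 4. The strip centre is at y ≈ -92 and its near end at x ≈ 514.5. I press down.

send_rows(targets=[{"x":0,"y":0.05,"z":1.2,"ax":0,"ay":0,"az":0,"gripper":1},{"x":0,"y":0,"z":1.2,"ax":0,"ay":0,"az":0,"gripper":1},{"x":0,"y":0,"z":1.2,"ax":0,"ay":0,"az":0,"gripper":1},{"x":0,"y":0,"z":0.2,"ax":0,"ay":0,"az":0,"gripper":1},{"x":0,"y":0,"z":0,"ax":0,"ay":0,"az":0,"gripper":1}])

```text
clock: 3.67
position: [613.1, -91.4, 91.1]
ee_rot: [-0.011, 1.0, -0.0, -0.0]
contact_force: [0.0, 0.6, 0.1]
gripper_width: 0.0
grasp_force: 0.0
```

send_rows(targets=[{"x":0,"y":0,"z":0.2,"ax":0,"ay":0,"az":0,"gripper":1},{"x":0,"y":0,"z":0.2,"ax":0,"ay":0,"az":0,"gripper":1},{"x":0,"y":0,"z":0,"ax":0,"ay":0,"az":0,"gripper":1}])

```text
clock: 3.92
position: [613.6, -91.1, 87.7]
ee_rot: [-0.011, 1.0, 0.0, 0.0]
contact_force: [-0.1, -0.4, 0.4]
gripper_width: -0.1
grasp_force: 0.0
```

send_rows(targets=[{"x":0,"y":0,"z":0.15,"ax":0,"ay":0,"az":0,"gripper":1},{"x":0,"y":0,"z":0.15,"ax":0,"ay":0,"az":0,"gripper":1},{"x":0,"y":0,"z":0,"ax":0,"ay":0,"az":0,"gripper":1}])

```text
clock: 4.17
position: [613.3, -91.1, 84.2]
ee_rot: [-0.011, 1.0, 0.0, -0.0]
contact_force: [-0.1, 0.5, -0.0]
gripper_width: 0.3
grasp_force: 0.0
```

send_rows(targets=[{"x":0,"y":0,"z":0.1,"ax":0,"ay":0,"az":0,"gripper":1},{"x":0,"y":0,"z":0,"ax":0,"ay":0,"az":0,"gripper":1}])

```text
clock: 4.33
position: [613.5, -91.1, 83.2]
ee_rot: [-0.011, 1.0, -0.0, -0.0]
contact_force: [-0.4, -0.1, -0.1]
gripper_width: 0.1
grasp_force: 0.0
```

send_rows(targets=[{"x":0,"y":0,"z":0.05,"ax":0,"ay":0,"az":0,"gripper":1},{"x":0,"y":0,"z":0,"ax":0,"ay":0,"az":0,"gripper":1}])

```text
clock: 4.5
position: [613.5, -91.1, 83.2]
ee_rot: [-0.011, 1.0, -0.0, 0.0]
contact_force: [-0.9, 0.7, 1.8]
gripper_width: -0.1
grasp_force: 1.1
```

Contact. A little more pressure.

send_rows(targets=[{"x":0,"y":0,"z":0.07,"ax":0,"ay":0,"az":0,"gripper":1},{"x":0,"y":0,"z":0,"ax":0,"ay":0,"az":0,"gripper":1}])

```text
clock: 4.67
position: [613.5, -91.1, 83.1]
ee_rot: [-0.011, 1.0, -0.0, 0.0]
contact_force: [-2.6, 1.2, 5.3]
gripper_width: 0.0
grasp_force: 2.7
```

send_rows(targets=[{"x":0,"y":0,"z":0.03,"ax":0,"ay":0,"az":0,"gripper":1},{"x":0,"y":0,"z":0,"ax":0,"ay":0,"az":0,"gripper":1}])

```text
clock: 4.83
position: [613.5, -91.1, 83.1]
ee_rot: [-0.011, 1.0, -0.0, 0.0]
contact_force: [-2.8, -0.3, 6.8]
gripper_width: 0.3
grasp_force: 3.3
```

send_rows(targets=[{"x":0.3,"y":0,"z":0,"ax":0,"ay":0,"az":0,"gripper":1},{"x":0.4,"y":0,"z":0,"ax":0,"ay":0,"az":0,"gripper":1},{"x":0.4,"y":0,"z":0,"ax":0,"ay":0,"az":0,"gripper":1},{"x":0.4,"y":0,"z":0,"ax":0,"ay":0,"az":0,"gripper":1}])

```text
clock: 5.17
position: [600.2, -91.4, 83.2]
ee_rot: [-0.012, 1.0, -0.0, 0.003]
contact_force: [3.5, 0.2, 5.5]
gripper_width: 0.1
grasp_force: 2.7
```

send_rows(targets=[{"x":0.4,"y":0,"z":0,"ax":0,"ay":0,"az":0,"gripper":1},{"x":0.4,"y":0,"z":0,"ax":0,"ay":0,"az":0,"gripper":1},{"x":0.4,"y":0,"z":0,"ax":0,"ay":0,"az":0,"gripper":1},{"x":0.4,"y":0,"z":0,"ax":0,"ay":0,"az":0,"gripper":1}])

```text
clock: 5.5
position: [584.0, -91.8, 83.1]
ee_rot: [-0.012, 1.0, -0.0, 0.002]
contact_force: [2.6, 0.1, 5.4]
gripper_width: -0.1
grasp_force: 2.7
```

Run:
```python
from h import *
go(546,-90.5,83)
im,d,P,m,b=wr("w3");print(b)
M=(im.min(2)>90)&(abs(P[...,2]-82)<6)
for y in range(0,260,20):
    x=np.nonzero(M[y,200:400])[0]+200
    if len(x): print(y,x.min(),x.max(),len(x),world("wrist",x.min(),y,z=83,m=m)[:2].round(1),world("wrist",x.max(),y,z=83,m=m)[:2].round(1))
```

```text
t 5.5 pos [584.  -91.8  83.1] shift cm [ 3.8   0.22 -0.01] tool x dir deg -178.67 tilt [ 5.e-03 -2.e-04 -1.e+00] F [2.6 0.1 5.4] -0.06544192020767967
[[273.4, 20.0, 98.9, 338.6], [20.6, 227.8, 115.2, 102.0]]
20 275 372 98 [ 485.8 -110.7] [484.9 -75.5]
40 275 371 97 [ 492.4 -110.7] [491.5 -75.5]
60 275 371 97 [ 499.3 -110.8] [498.4 -75. ]
80 275 371 97 [ 506.4 -110.9] [505.5 -74.5]
100 277 370 94 [ 513.7 -110.2] [512.8 -74.5]
120 277 369 93 [ 521.2 -110.3] [520.3 -74.4]
140 278 368 90 [ 529. -110.] [528.  -74.3]
160 279 367 89 [ 537.  -109.7] [536.1 -74.2]
180 279 367 89 [ 545.3 -109.8] [544.3 -73.7]
200 280 365 85 [ 553.8 -109.4] [552.9 -74. ]
220 281 364 83 [ 562.7 -109.1] [561.8 -73.9]
240 282 364 83 [ 571.9 -108.7] [570.9 -73.3]
```

View pics/w3.png

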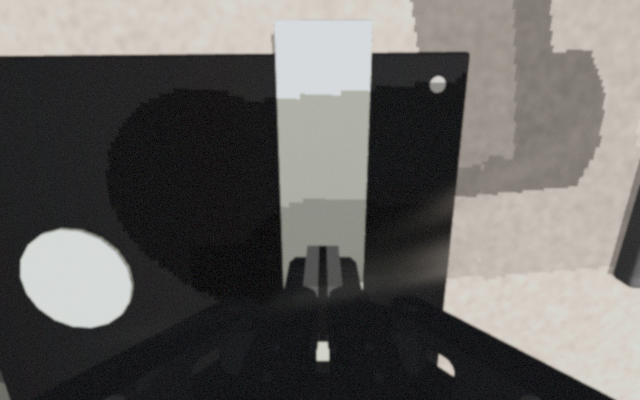

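The strip moves with the fingers. Its end is at row 20 (x ≈ 485) and the bed edge at row 54 (x ≈ 496), so it overhangs by 11 mm. I drag 3.9 cm more.

send_rows(targets=[{"x":0.4,"y":0,"z":0,"ax":0,"ay":0,"az":0,"gripper":1},{"x":0.4,"y":0,"z":0,"ax":0,"ay":0,"az":0,"gripper":1},{"x":0.4,"y":0,"z":0,"ax":0,"ay":0,"az":0,"gripper":1},{"x":0.4,"y":0,"z":0,"ax":0,"ay":0,"az":0,"gripper":1},{"x":0.4,"y":0,"z":0,"ax":0,"ay":0,"az":0,"gripper":1}])

```text
clock: 6.02
position: [564.2, -92.2, 83.1]
ee_rot: [-0.012, 1.0, -0.0, 0.003]
contact_force: [3.2, 0.8, 5.6]
gripper_width: 0.1
grasp_force: 2.8
```

send_rows(targets=[{"x":0.4,"y":0,"z":0,"ax":0,"ay":0,"az":0,"gripper":1},{"x":0.4,"y":0,"z":0,"ax":0,"ay":0,"az":0,"gripper":1},{"x":0.4,"y":0,"z":0,"ax":0,"ay":0,"az":0,"gripper":1},{"x":0.4,"y":0,"z":0,"ax":0,"ay":0,"az":0,"gripper":1},{"x":0.3,"y":0,"z":0,"ax":0,"ay":0,"az":0,"gripper":1}])

```text
clock: 6.43
position: [545.1, -92.6, 83.1]
ee_rot: [-0.012, 1.0, -0.0, 0.003]
contact_force: [3.1, -0.2, 5.2]
gripper_width: -0.0
grasp_force: 2.8
```

send_rows(targets=[{"x":0,"y":0,"z":0,"ax":0,"ay":0,"az":0,"gripper":1},{"x":0,"y":0,"z":-0.3,"ax":0,"ay":0,"az":0,"gripper":1},{"x":0,"y":0,"z":-1,"ax":0,"ay":0,"az":0,"gripper":1},{"x":0,"y":0,"z":-3,"ax":0,"ay":0,"az":0,"gripper":1},{"x":0,"y":0,"z":-3,"ax":0,"ay":0,"az":0,"gripper":1}])

```text
clock: 6.85
position: [541.0, -92.9, 154.0]
ee_rot: [-0.011, 1.0, -0.0, -0.004]
contact_force: [1.2, 0.1, 0.7]
gripper_width: 0.1
grasp_force: 0.0
```

send_rows(targets=[{"x":1.5,"y":0,"z":-2,"ax":0,"ay":0,"az":0,"gripper":-1},{"x":1.5,"y":0,"z":-1,"ax":0,"ay":0,"az":0,"gripper":-1},{"x":0,"y":0,"z":0,"ax":0,"ay":0,"az":0,"gripper":-1},{"x":0,"y":0,"z":0,"ax":0,"ay":0,"az":0,"gripper":-1}])

```text
clock: 7.18
position: [512.4, -93.4, 185.3]
ee_rot: [-0.011, 1.0, 0.0, -0.0]
contact_force: [0.1, -0.3, 0.1]
gripper_width: 48.1
grasp_force: 0.0
```

Run:
```python
from h import *
go(457,-92,120)
im,d,P,m,b=wr("w4");print(b)
M=(im.min(2)>90)&(abs(P[...,2]-82)<6)
for y in range(0,300,20):
    x=np.nonzero(M[y,200:450])[0]+200
    if len(x): print(y,x.min(),x.max(),len(x),world("wrist",x.min(),y,z=83,m=m)[:2].round(1),world("wrist",x.max(),y,z=83,m=m)[:2].round(1))
```

```text
t 7.18 pos [512.4 -93.4 185.3] shift cm [5.54 0.26 6.53] tool x dir deg -178.73 tilt [-0.e+00  5.e-04 -1.e+00] F [ 0.1 -0.3  0.1] 48.118989040424985
[[293.7, 103.9, 59.8, 195.3], [8.3, 0.0, 183.6, 86.8], [235.3, 0.0, 94.4, 24.5]]
120 297 349 52 [ 456.1 -111.1] [455.3 -76.1]
140 297 348 52 [ 469.5 -111.1] [468.6 -76.2]
160 297 348 52 [ 483.3 -111. ] [482.4 -75.6]
180 298 400 51 [ 497.5 -110.2] [495.8 -38.2]
200 298 399 52 [ 512.3 -110.2] [510.5 -37.6]
220 298 398 52 [ 527.5 -110.1] [525.7 -37.1]
240 298 397 51 [ 543.3 -110. ] [541.4 -36.5]
260 298 347 50 [ 559.6 -109.9] [558.7 -72.9]
280 200 364 59 [ 578.3 -185.2] [575.2 -59.1]
```

View pics/w4.png

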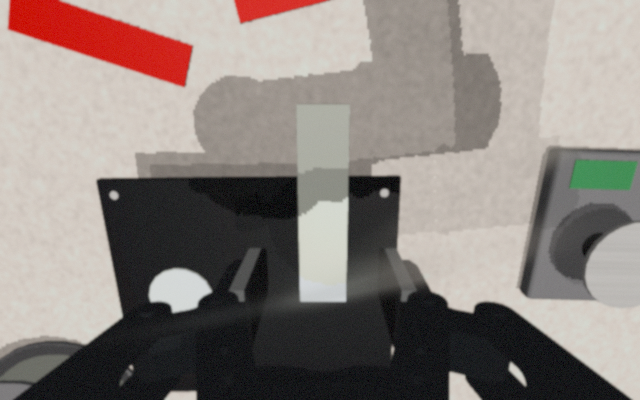

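The strip overhangs by 50 mm: its end is at row 104 (x ≈ 446) and the bed edge at row 178 (x ≈ 496). The disc is untouched. I grip at x ≈ 459, y ≈ -93.5.

send_rows(targets=[{"x":1.8,"y":0,"z":0,"ax":0,"ay":0,"az":0,"gripper":-1},{"x":1.8,"y":0,"z":0,"ax":0,"ay":0,"az":0,"gripper":-1},{"x":1.8,"y":0.1,"z":0.5,"ax":0,"ay":0,"az":0,"gripper":-1},{"x":0,"y":0,"z":2,"ax":0,"ay":0,"az":0,"gripper":-1},{"x":0,"y":0,"z":2,"ax":0,"ay":0,"az":0,"gripper":-1}])

```text
clock: 7.7
position: [459.1, -93.5, 139.2]
ee_rot: [-0.011, 1.0, 0.0, 0.0]
contact_force: [0.5, 0.4, 0.7]
gripper_width: 85.5
grasp_force: 0.0
```

send_rows(targets=[{"x":0,"y":0,"z":1,"ax":0,"ay":0,"az":0,"gripper":-1},{"x":0,"y":0,"z":0,"ax":0,"ay":0,"az":0,"gripper":-1},{"x":0,"y":0,"z":0,"ax":0,"ay":0,"az":0,"gripper":-1}])

```text
clock: 7.95
position: [459.2, -93.7, 128.7]
ee_rot: [-0.011, 1.0, -0.0, -0.002]
contact_force: [-0.0, 1.1, 0.3]
gripper_width: 85.1
grasp_force: 0.0
```

Run:
```python
from h import *
go(459,-93.5,60)
```

```text
t 7.95 pos [459.2 -93.7 128.7] shift cm [-0.    0.02  6.87] tool x dir deg -178.71 tilt [-3.2e-03 -7.0e-04 -1.0e+00] F [-0.   1.1  0.3] 85.14696532739336
```

send_rows(targets=[{"x":0,"y":0,"z":1.4,"ax":0,"ay":0,"az":0,"gripper":-1},{"x":0,"y":0,"z":1.4,"ax":0,"ay":0,"az":0,"gripper":-1},{"x":0,"y":0,"z":1.4,"ax":0,"ay":0,"az":0,"gripper":-1},{"x":0,"y":0,"z":1.4,"ax":0,"ay":0,"az":0,"gripper":-1},{"x":0,"y":0,"z":1.3,"ax":0,"ay":0,"az":0,"gripper":-1}])

```text
clock: 8.37
position: [460.5, -93.5, 60.8]
ee_rot: [-0.011, 1.0, -0.0, 0.001]
contact_force: [-0.8, -0.5, -0.3]
gripper_width: 85.4
grasp_force: 0.0
```

send_rows(targets=[{"x":0,"y":0,"z":0,"ax":0,"ay":0,"az":0,"gripper":-1},{"x":0,"y":0,"z":0,"ax":0,"ay":0,"az":0,"gripper":0},{"x":0,"y":0,"z":0,"ax":0,"ay":0,"az":0,"gripper":0.3},{"x":0,"y":0,"z":0,"ax":0,"ay":0,"az":0,"gripper":0.5},{"x":0,"y":0,"z":0,"ax":0,"ay":0,"az":0,"gripper":1}])

```text
clock: 8.78
position: [460.2, -93.5, 61.8]
ee_rot: [-0.011, 1.0, 0.0, 0.001]
contact_force: [-0.5, -0.8, 0.4]
gripper_width: 38.8
grasp_force: 0.0
```

send_rows(targets=[{"x":0,"y":0,"z":0,"ax":0,"ay":0,"az":0,"gripper":1},{"x":0,"y":0,"z":0,"ax":0,"ay":0,"az":0,"gripper":1},{"x":0,"y":0,"z":0,"ax":0,"ay":0,"az":0,"gripper":1},{"x":0,"y":0,"z":0,"ax":0,"ay":0,"az":0,"gripper":1}])

```text
clock: 9.12
position: [460.1, -93.5, 61.3]
ee_rot: [-0.011, 1.0, 0.0, 0.001]
contact_force: [-0.6, -0.2, 2.8]
gripper_width: 34.0
grasp_force: 59.4
```

send_rows(targets=[{"x":0,"y":0,"z":-0.3,"ax":0,"ay":0,"az":0,"gripper":1},{"x":0,"y":0,"z":-0.6,"ax":0,"ay":0,"az":0,"gripper":1},{"x":0,"y":0,"z":-1,"ax":0,"ay":0,"az":0,"gripper":1},{"x":0,"y":0,"z":-1.5,"ax":0,"ay":0,"az":0,"gripper":1},{"x":0,"y":0,"z":-1.5,"ax":0,"ay":0,"az":0,"gripper":1}])

```text
clock: 9.53
position: [458.7, -93.6, 110.2]
ee_rot: [-0.011, 1.0, -0.0, -0.001]
contact_force: [0.8, 0.5, -0.9]
gripper_width: 34.2
grasp_force: 59.6
```

send_rows(targets=[{"x":0,"y":0,"z":-1.1,"ax":0,"ay":0,"az":0,"gripper":1},{"x":0,"y":0,"z":0,"ax":0,"ay":0,"az":0,"gripper":1},{"x":0,"y":0,"z":0,"ax":0,"ay":0,"az":0,"gripper":1},{"x":0,"y":0,"z":0,"ax":0,"ay":0,"az":0,"gripper":1}])

```text
clock: 9.87
position: [458.7, -93.6, 120.2]
ee_rot: [-0.011, 1.0, 0.0, -0.001]
contact_force: [0.0, 0.8, -0.9]
gripper_width: 33.6
grasp_force: 59.6
```

Run:
```python
from h import *
s=arm.read_state();go(*s["position"])
im,d,P,m,b=wr("w5");print(b)
# strip pixels: bright, well above bed; print 3D along centre line and edges
for y in range(60,330,15):
    row=(im[y].min(1)>90)&(abs(P[y,:,2]-140)<30)
    x=np.nonzero(row[220:420])[0]+220
    if len(x)>20: print(y,x.min(),x.max(),len(x),np.median(P[y,x],axis=0).round(1))
im2,d2=arm.get_image("side");save(im2,"s5")
```

```text
t 9.87 pos [458.7 -93.6 120.2] shift cm [0. 0. 0.] tool x dir deg -178.74 tilt [-1.5e-03  1.0e-04 -1.0e+00] F [ 0.   0.8 -0.9] 33.619988081484784
[[274.2, 250.7, 97.1, 118.8], [207.1, 0.0, 228.8, 89.5], [0.0, 58.9, 168.0, 102.5]]
255 277 381 35 [ 444.  -102.6  139.9]
270 279 401 90 [449.8 -92.5 140.3]
285 279 408 88 [456.3 -92.8 140.3]
300 280 364 85 [462.9 -92.8 140.2]
315 280 364 85 [469.8 -92.6 140.1]
```

View pics/w5.png

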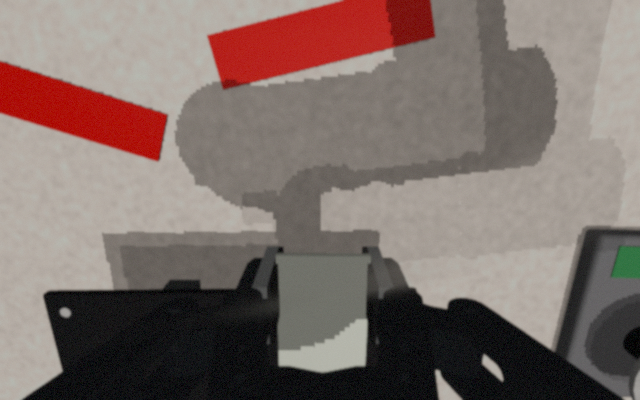

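The strip is held level: top at z 140, end at row 255, 14 mm ahead of the grip. Next I carry it over to the pan; the tool target is (511,167).

send_rows(targets=[{"x":-0.3,"y":1,"z":0,"ax":0,"ay":0,"az":0,"gripper":1},{"x":-0.4,"y":2,"z":0,"ax":0,"ay":0,"az":0,"gripper":1},{"x":-0.4,"y":2.2,"z":0,"ax":0,"ay":0,"az":0,"gripper":1},{"x":-0.4,"y":2.2,"z":0,"ax":0,"ay":0,"az":0,"gripper":1},{"x":-0.4,"y":2.2,"z":0,"ax":0,"ay":0,"az":0,"gripper":1}])

```text
clock: 10.43
position: [476.3, 4.2, 120.4]
ee_rot: [-0.011, 1.0, -0.0, -0.0]
contact_force: [0.5, -0.0, -0.8]
gripper_width: 33.7
grasp_force: 59.6
```

send_rows(targets=[{"x":-0.4,"y":2.2,"z":0,"ax":0,"ay":0,"az":0,"gripper":1},{"x":-0.4,"y":2.2,"z":0,"ax":0,"ay":0,"az":0,"gripper":1},{"x":-0.4,"y":2.2,"z":0,"ax":0,"ay":0,"az":0,"gripper":1},{"x":-0.4,"y":2.2,"z":0,"ax":0,"ay":0,"az":0,"gripper":1},{"x":-0.4,"y":2.2,"z":0,"ax":0,"ay":0,"az":0,"gripper":1}])

```text
clock: 10.85
position: [493.6, 115.0, 120.3]
ee_rot: [-0.011, 1.0, -0.0, -0.0]
contact_force: [0.5, -0.9, 0.8]
gripper_width: 34.0
grasp_force: 59.6
```

send_rows(targets=[{"x":-0.4,"y":2.2,"z":0,"ax":0,"ay":0,"az":0,"gripper":1},{"x":-0.3,"y":2,"z":0,"ax":0,"ay":0,"az":0,"gripper":1},{"x":-0.2,"y":1,"z":0,"ax":0,"ay":0,"az":0,"gripper":1},{"x":0,"y":0,"z":0,"ax":0,"ay":0,"az":0,"gripper":1},{"x":0,"y":0,"z":0,"ax":0,"ay":0,"az":0,"gripper":1}])

```text
clock: 11.27
position: [501.2, 165.6, 120.3]
ee_rot: [-0.012, 1.0, -0.0, -0.001]
contact_force: [-0.2, -0.1, -0.2]
gripper_width: 33.6
grasp_force: 59.6
```

Run:
```python
from h import *
go(511,167,60)
```

```text
t 11.27 pos [501.2 165.6 120.3] shift cm [-0.99  0.12  6.03] tool x dir deg -178.67 tilt [-1.2e-03 -7.0e-04 -1.0e+00] F [-0.2 -0.1 -0.2] 33.62798356709923
```

send_rows(targets=[{"x":-0.5,"y":0.1,"z":1.2,"ax":0,"ay":0,"az":0,"gripper":1},{"x":-0.5,"y":0,"z":1.2,"ax":0,"ay":0,"az":0,"gripper":1},{"x":0,"y":0,"z":1.2,"ax":0,"ay":0,"az":0,"gripper":1},{"x":0,"y":0,"z":1.2,"ax":0,"ay":0,"az":0,"gripper":1},{"x":0,"y":0,"z":1.2,"ax":0,"ay":0,"az":0,"gripper":1}])

```text
clock: 11.68
position: [511.4, 165.3, 58.8]
ee_rot: [-0.01, 1.0, -0.0, -0.001]
contact_force: [-0.2, -0.0, -0.5]
gripper_width: 34.0
grasp_force: 59.6
```

send_rows(targets=[{"x":0,"y":0,"z":0.7,"ax":0,"ay":0,"az":0,"gripper":1},{"x":0,"y":0,"z":0,"ax":0,"ay":0,"az":0,"gripper":1},{"x":0,"y":0,"z":0,"ax":0,"ay":0,"az":0,"gripper":1}])

```text
clock: 11.93
position: [511.5, 165.9, 53.0]
ee_rot: [-0.011, 1.0, -0.001, -0.001]
contact_force: [0.3, -0.0, 0.2]
gripper_width: 33.8
grasp_force: 59.6
```

Run:
```python
from h import *
go(511,167,42)
ims=[]
for c in("scene","side"):
    im,d=arm.get_image(c);m=arm.camera_model(c)
    print(c,[(np.round(b["rect"]).tolist(),round(b["score"],2)) for b in arm.boxes_of(c,"strip_mid")])
    np.savez(c+"2.npz",im=im,d=d)
    x,y=(270,220) if c=="scene" else (140,190)
    ims.append(cv2.resize(im[y:y+130,x:x+160],None,fx=2.5,fy=2.5,interpolation=2))
save(np.hstack(ims),"place1")
```

```text
t 11.93 pos [511.5 165.9  53. ] shift cm [0.05 0.11 1.1 ] tool x dir deg -178.76 tilt [-0.0013 -0.0011 -1.    ] F [ 0.3 -0.   0.2] 33.822563536339906
scene [([245.0, 139.0, 37.0, 39.0], 0.73), ([326.0, 265.0, 60.0, 65.0], 0.7)]
side [([372.0, 157.0, 40.0, 26.0], 0.97), ([166.0, 226.0, 99.0, 33.0], 0.91), ([391.0, 190.0, 20.0, 46.0], 0.69)]
```

View pics/place1.png

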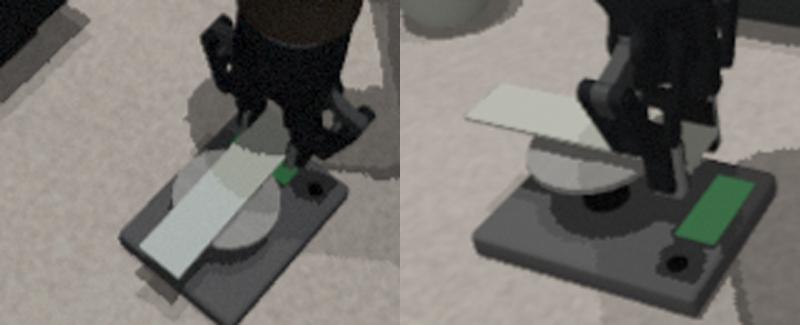

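The strip is held level over the pan. Its far corners are at scene (326,318) and (342,331), and side (166,238) and (180,224). I check the centring with these.

Run:
```python
from h import *
for c,ps in(("scene",((326,318),(342,331.2))),("side",((166,238),(180,224)))):
    w=[world(c,*p,z=73)[:2] for p in ps];print(c,w,np.mean(w,0))
```

```text
scene [array([647.87936255, 150.97400032]), array([647.97245063, 187.40852306])] [647.92590659 169.19126169]
side [array([645.26363189, 186.91981163]), array([648.16079315, 150.90435515])] [646.71221252 168.91208339]
```

Centred within about 1 mm. I lower it onto the pan.

send_rows(targets=[{"x":0,"y":0.03,"z":0.4,"ax":0,"ay":0,"az":0,"gripper":1},{"x":0,"y":0,"z":0.3,"ax":0,"ay":0,"az":0,"gripper":1},{"x":0,"y":0,"z":0,"ax":0,"ay":0,"az":0,"gripper":1},{"x":0,"y":0,"z":0,"ax":0,"ay":0,"az":0,"gripper":1}])

```text
clock: 12.47
position: [511.4, 166.9, 46.6]
ee_rot: [-0.011, 1.0, -0.0, -0.0]
contact_force: [-0.5, -0.2, -0.9]
gripper_width: 34.0
grasp_force: 59.6
```

send_rows(targets=[{"x":0,"y":0,"z":0.1,"ax":0,"ay":0,"az":0,"gripper":1},{"x":0,"y":0,"z":0.1,"ax":0,"ay":0,"az":0,"gripper":1},{"x":0,"y":0,"z":0,"ax":0,"ay":0,"az":0,"gripper":1}])

```text
clock: 12.72
position: [511.5, 166.9, 44.6]
ee_rot: [-0.011, 1.0, -0.0, -0.0]
contact_force: [-0.2, -1.2, -0.6]
gripper_width: 33.7
grasp_force: 59.6
```

send_rows(targets=[{"x":0,"y":0,"z":0.07,"ax":0,"ay":0,"az":0,"gripper":1},{"x":0,"y":0,"z":0,"ax":0,"ay":0,"az":0,"gripper":1}])

```text
clock: 12.88
position: [511.6, 166.9, 44.0]
ee_rot: [-0.011, 1.0, -0.0, -0.0]
contact_force: [0.3, 0.5, 0.1]
gripper_width: 33.7
grasp_force: 59.6
```

send_rows(targets=[{"x":0,"y":0,"z":0.1,"ax":0,"ay":0,"az":0,"gripper":1},{"x":0,"y":0,"z":0,"ax":0,"ay":0,"az":0,"gripper":1}])

```text
clock: 13.05
position: [511.5, 166.9, 43.0]
ee_rot: [-0.011, 1.0, -0.0, -0.0]
contact_force: [0.6, -0.1, 0.5]
gripper_width: 33.8
grasp_force: 59.6
```

send_rows(targets=[{"x":0,"y":0,"z":0.05,"ax":0,"ay":0,"az":0,"gripper":1},{"x":0,"y":0,"z":0,"ax":0,"ay":0,"az":0,"gripper":1}])

```text
clock: 13.22
position: [511.5, 166.9, 42.5]
ee_rot: [-0.011, 1.0, -0.0, -0.0]
contact_force: [0.2, 0.8, 0.2]
gripper_width: 34.0
grasp_force: 59.6
```

send_rows(targets=[{"x":0,"y":0,"z":0.05,"ax":0,"ay":0,"az":0,"gripper":1},{"x":0,"y":0,"z":0,"ax":0,"ay":0,"az":0,"gripper":1}])

```text
clock: 13.38
position: [511.7, 167.0, 42.2]
ee_rot: [-0.011, 1.0, 0.0, 0.0]
contact_force: [-0.1, -0.2, -0.2]
gripper_width: 34.0
grasp_force: 59.6
```

send_rows(targets=[{"x":0,"y":0,"z":0.05,"ax":0,"ay":0,"az":0,"gripper":1},{"x":0,"y":0,"z":0,"ax":0,"ay":0,"az":0,"gripper":1}])

```text
clock: 13.55
position: [511.7, 167.0, 41.9]
ee_rot: [-0.011, 1.0, 0.0, 0.0]
contact_force: [-1.9, -0.3, 3.1]
gripper_width: 33.5
grasp_force: 59.8
```

send_rows(targets=[{"x":0,"y":0,"z":0.05,"ax":0,"ay":0,"az":0,"gripper":1},{"x":0,"y":0,"z":0,"ax":0,"ay":0,"az":0,"gripper":1}])

```text
clock: 13.72
position: [511.7, 167.0, 41.6]
ee_rot: [-0.011, 1.0, 0.0, 0.0]
contact_force: [-2.6, -0.6, 4.3]
gripper_width: 34.1
grasp_force: 60.0
```

send_rows(targets=[{"x":0,"y":0,"z":0.05,"ax":0,"ay":0,"az":0,"gripper":1},{"x":0,"y":0,"z":0,"ax":0,"ay":0,"az":0,"gripper":1}])

```text
clock: 13.88
position: [511.7, 167.0, 41.4]
ee_rot: [-0.011, 1.0, 0.0, 0.0]
contact_force: [-2.5, -0.5, 6.5]
gripper_width: 34.1
grasp_force: 60.1
```

Contact at about 42. I back off to nearly zero load, then open gently.

send_rows(targets=[{"x":0,"y":0,"z":-0.1,"ax":0,"ay":0,"az":0,"gripper":1},{"x":0,"y":0,"z":0,"ax":0,"ay":0,"az":0,"gripper":1}])

```text
clock: 14.05
position: [511.7, 167.1, 41.9]
ee_rot: [-0.011, 1.0, 0.0, 0.0]
contact_force: [-0.4, 0.3, 2.2]
gripper_width: 34.0
grasp_force: 59.8
```

send_rows(targets=[{"x":0,"y":0,"z":0,"ax":0,"ay":0,"az":0,"gripper":0.1},{"x":0,"y":0,"z":0,"ax":0,"ay":0,"az":0,"gripper":0},{"x":0,"y":0,"z":0,"ax":0,"ay":0,"az":0,"gripper":-0.2},{"x":0,"y":0,"z":0,"ax":0,"ay":0,"az":0,"gripper":-0.6},{"x":0,"y":0,"z":0,"ax":0,"ay":0,"az":0,"gripper":-1}])

```text
clock: 14.47
position: [511.6, 166.9, 41.4]
ee_rot: [-0.011, 1.0, -0.0, -0.0]
contact_force: [0.3, -1.0, -0.1]
gripper_width: 73.3
grasp_force: 0.0
```

send_rows(targets=[{"x":0,"y":0,"z":0,"ax":0,"ay":0,"az":0,"gripper":-1},{"x":0,"y":0,"z":0,"ax":0,"ay":0,"az":0,"gripper":-1},{"x":0,"y":0,"z":0,"ax":0,"ay":0,"az":0,"gripper":-1},{"x":0,"y":0,"z":-1,"ax":0,"ay":0,"az":0,"gripper":-1},{"x":0,"y":0,"z":-2,"ax":0,"ay":0,"az":0,"gripper":-1}])

```text
clock: 14.88
position: [510.0, 166.0, 70.2]
ee_rot: [-0.011, 1.0, -0.001, -0.002]
contact_force: [0.5, -0.4, -0.7]
gripper_width: 85.4
grasp_force: 0.0
```

send_rows(targets=[{"x":0,"y":0,"z":-3,"ax":0,"ay":0,"az":0,"gripper":-1},{"x":0,"y":0,"z":-3,"ax":0,"ay":0,"az":0,"gripper":-1},{"x":1,"y":0,"z":-3,"ax":0,"ay":0,"az":0,"gripper":-1},{"x":1,"y":0,"z":-2,"ax":0,"ay":0,"az":0,"gripper":-1},{"x":0,"y":0,"z":0,"ax":0,"ay":0,"az":0,"gripper":-1}])

```text
clock: 15.3
position: [492.9, 167.6, 187.5]
ee_rot: [-0.012, 1.0, 0.003, 0.004]
contact_force: [0.0, -0.3, 0.0]
gripper_width: 85.5
grasp_force: 0.0
```

Run:
```python
from h import *
go(511,167,42)
ims=[]
for c in("scene","side"):
    im,d=arm.get_image(c);m=arm.camera_model(c)
    bs=arm.boxes_of(c,"strip_mid");print(c,[(np.round(b["rect"]).tolist(),round(b["score"],2)) for b in bs],[np.round(b["rect"]).tolist() for b in arm.boxes_of(c,"disc")])
    T=np.array(m["cam_to_world"]);v,u=np.mgrid[:400,:640]
    P=np.stack([(u-m["cx"])/m["fx"]*d,(v-m["cy"])/m["fy"]*d,d],-1)@T[:3,:3].T+T[:3,3]
    M=(d>0)&(abs(P[...,2]-63)<6)&(abs(P[...,0]-572)<90)&(abs(P[...,1]-168)<60)&(abs(P[...,0]-572)>48)
    q=P[M];far=q[q[:,0]>572];near=q[q[:,0]<572];print("far",far.mean(0).round(1),far[:,0].max().round(1),"near",near.mean(0).round(1) if len(near) else 0, near[:,0].min() if len(near) else 0)
    x,y=(270,220) if c=="scene" else (140,190)
    ims.append(cv2.resize(im[y:y+130,x:x+160],None,fx=2.5,fy=2.5,interpolation=2))
save(np.hstack(ims),"place2")
```

```text
t 15.3 pos [492.9 167.6 187.5] shift cm [-1.68 -0.17 14.57] tool x dir deg -178.65 tilt [ 0.0089  0.0052 -0.9999] F [ 0.  -0.3  0. ] 85.47545453931976
scene [([330.0, 266.0, 61.0, 69.0], 0.88), ([244.0, 140.0, 40.0, 36.0], 0.87), ([304.0, 167.0, 53.0, 32.0], 0.64)] [[206.0, 185.0, 22.0, 20.0]]
far [634.7 168.1  61.9] 649.4 near [511.4 166.7  61.8] 497.40658889005243
side [([370.0, 155.0, 39.0, 26.0], 0.94), ([389.0, 190.0, 23.0, 44.0], 0.8), ([167.0, 230.0, 101.0, 38.0], 0.77)] [[289.0, 133.0, 23.0, 10.0]]
far [633.7 169.6  62.7] 648.3 near [510.1 168.2  62.6] 497.1430462731154
```

View pics/place2.png

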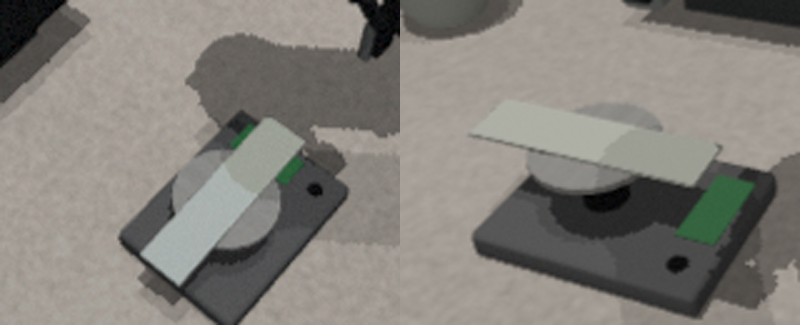

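The strip lies flat on the pan: both ends are at z ≈ 62, and its centre is at about (573,168), against the pan at (572,168). The disc is unmoved at scene (217,195), and the arm is clear.

```bash
python3 -c "
from bench import arm
print(arm.job_done())"
```

```text
the job is handed in; nothing more can be done
None
```

The job is handed in: I slid the strip about 50 mm over the near edge, gripped and lifted it by that end, and laid it flat on the pan, centred to within about 1 mm; the disc did not move, and the robot's clock read about 15.5 s of the 58 s allowed.

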